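# Slide the brake-pad carton between the posts into its stock bay

### The arm

A 6-joint arm with a two-finger parallel gripper is mounted at the origin on the work surface. World frame = base frame: x ahead of the robot, y to its left, z up, the work surface at z = 0. Lengths are in m, angles in rad, forces in N, time in s.
With the tool pointing down it reaches from about 0.35 to 0.975 m from the base axis. Payload 4.9 kg.
Tool frame: the origin (TCP) lies midway between the tips of the shut fingers; the grasp point (between the pads) lies 19 mm behind it; x points along the fingers, z is the direction in which the jaws open and shut, and the axes are right-handed (so a half turn about x gives the same grasp; the last joint's range is limited). The gripper opens to 85 mm and grips with 20 to 120 N. Pads are 22 mm wide; open, the fingers measure 114 mm over their backs; the gripper's body (76 mm by 85 mm) begins 54 mm behind the grasp point. The pads swing forward as they close: fully open they stand 13 mm farther back than shut.
Start: joints at [1.133, 0.053, 1.613, -0, 1.476, -0.119], TCP at [0.196, 0.593, 0.231] pointing down, gripper open.
Joint ranges: [-3.01, 3.01], [-1.01, 2.22], [0.06, 2.58], [-1.02, 4.17], [0.09, 2.62], [-3.14, 3.14]. Speed limits (rad/s): [2.57, 2.57, 3.14, 3.14, 3.14, 3.14].

### API

Orientations are given as a unit quaternion [w, x, y, z].
In Python, from plant import state, cams, workorder, nets gives the robot as it stands.
- The arm moves only by the tool play_rows, never from a script. Its argument "motion" is a list of rows, each a list of 3 entries, a list of its own where there are three numbers: the closure, from -1 (fully open) to 1 (shut), then the shift along the world's x, y, z in m, then the turn about the world's z in rad. A call has 1 to 5 rows; each row is the pose to reach, as a shift and turn from the pose commanded when the call began; what a row does not reach only later rows make up. A row lasts 1/10 s, in which the tool goes at most 50 mm and 8.59 degrees, less where a joint would pass 70% of its speed; a pose out of reach is approached as far as the arm can. A call with a gripper value outside its range is refused whole. The fingers move at their own pace and stop on an object; the grip force is fixed at half the most. Time passes only in rows, so rows that repeat a pose let the fingers close. It gives the time, the measured TCP pose, the force and the opening at its end, in the units of the state.
- state(): the state, without advancing time (a new reading comes with each control period).
- cams.grab_frame(name): name is "side" or "top"; returns (picture, depth): 400x640x3 uint8, red, green, blue; 400x640 float32, m along the optical axis (not along the pixel's ray), 0 where there is no reading.
- cams.camera_info(name): a dict with "K" (3x3 intrinsics, pixels), "rvec" (rotation vector, rad) and "tvec" (3), from world to camera coordinates, as OpenCV has them. Camera axes: x right, y down, z forward; pixel columns grow to the right and rows downward; lengths in m; the calibration is good to about 2 mm. A picture is of the moment at which its call begins. camera_info takes no time and is no camera call.
- workorder.job_done(): hands the job in, once; it reports no verdict.
Trained networks look in the newest picture that a camera, given by its name, has taken for a name from the list of things; names that differ only in an ending like _2 or _b are one class to them, and where a whole thing is asked for, a point or a joint stands for the part that bears it (a point fixed in the world has none). Each returns a list of dicts, best first, with "score" (0 to 1); they miss things now and then, are a little off and sometimes report something else, mostly with a low value. They report only what shows in the picture. A call takes as long as a camera call.
- nets.recognise(camera, target): "at" ([x, y, z] in m, in world coordinates, good to about 4 mm: the middle of the surface that is visible of it).
- nets.landmark_of(camera, target): "at" ([x, y, z] in m, in world coordinates, good to about 4 mm: a listed point, or the origin of a listed thing).
The state is a dict: "time": time; "joint_pos": joint angles; "joint_vel": joint speeds; "joint_efforts": joint torques, N m; "tool_pos": TCP position; "tool_rot": TCP orientation; "contact_force": force on the tool from outside, world axes, zero at the start; "ft_torque": the same for the moment, N m; "gripper_width": opening from 0.0 (shut) to 1.0 (fully open).
Only numpy, scipy, OpenCV 4.12 (cv2) and the standard library are available. Lean on these libraries where they do the work, as an engineer would, in place of code of your own. Each camera call takes 0.05 s, during which the arm holds its last target.

### The job

Push the low brake-pad carton along the bench, narrow end first, through the gap between the two round steel posts and on into the stock bay until its leading end is squarely up against the bay's back stop. Only push it: it must stay flat on the bench and never be lifted or tipped, and the other objects on the bench must stay where they are. Then take the fingers clear.

Things in the scene. Friction and masses are not known exactly. Their poses are not given: they have to be found in the camera images.
- carton: Low brown cardboard carton, 130 mm (its x) by 100 mm (its y) by 50 mm high, with a pale tape strip lengthwise along its top and down both ends; 0.5 to 0.85 kg, evenly spread, loose. Origin: centre of its underside. x runs along its length (both ends alike), z up. It starts in front of the gap, off the centre line and askew.
- bay: Stock bay bolted to the bench, open on top, no floor. Origin: on the bench midway between the posts; x points level through the gap into the bay, y across the gap. Two round steel posts, 20 mm thick, 60 mm high, at x = 0, y = +63 and -63 mm: gap 106 mm. Behind them white side walls, 30 mm high, 4 mm thick, at y = +71 and -71 mm, from x = 0 to 154 mm.
- bay_stop (a point): Middle of the foot of the bay's back stop, on its inner face, at bench height: 150 mm along the bay's x axis from the bay's origin. The stop is a white plate square to that axis, 40 mm high, 5 mm thick. With the carton home its origin is 65 mm short of this point and its trailing end 20 mm past the line through the post centres.
- oil_filter: Bystander: black oil filter canister, 68 mm in diameter, 76 mm high, standing. Origin: centre of its underside.
- spring: Bystander: white coil spring, 58 mm in diameter, 80 mm high, standing. Origin: centre of its underside.
- grease_tin: Bystander: grey screw-top jar with a steel cap, 64 mm in diameter, 70 mm high, standing. Origin: centre of its underside.

How it is judged:
At the end, for the whole second after the job is handed in: The carton lies flat and at rest on the bench inside the bay, past both posts, its leading end within 8 mm of the back stop and square to it within 0.12 rad (7 degrees) (x of carton in the frame of bay between 0.077 and 0.09 m and y of carton in the frame of bay between -0.03 and 0.03 m and angle between the x axis of carton and the x axis of bay, either way round below 0.12 rad and height (world z) of carton below 0.004 m and angle between carton's own z axis and vertical below 0.05 rad and linear speed of carton below 0.01 m/s); the robot touches nothing.
It fails at once if the carton is lifted or tipped (underside centre more than 12 mm up, or tilted over 0.2 rad) (height (world z) of carton above 0.012 m or angle between carton's own z axis and vertical above 0.2 rad).
It fails at once if another object on the bench is moved by more than 15 mm or knocked over (distance of any of oil_filter, spring, grease_tin from where it was at the start of the episode above 0.015 m or angle between any of oil_filter, spring, grease_tin's own z axis and vertical above 0.3 rad).
It also fails if it takes over 72 s, if anything falls off the work surface, if the arm or the gripper's body presses on something with over 40 N, if the wrist force passes 120 N, or if a joint passes its speed limit or range.

## Working session

There is one attempt and no reset: what is moved stays moved. The work goes in short steps, Python scripts to look and compute and a tool call to move; the robot and the scene stay as the last step left them, time stands still between calls to the robot, and variables do not carry over. Pictures are saved under pics/ and viewed, and the job is handed in when it is done.

Besides the shell and the picture viewer there is one more tool, called after "Request:" in YAML: its name, and indented under it one key for each argument. play_rows: Moves the arm, as the interface text tells. Its arguments: {"type":"object","properties":{"motion":{"type":"array","items":{"type":"array"}}},"required":["motion"]}

```bash
mkdir -p pics; ls
cat > h.py <<'E'
import numpy as np, cv2
from plant import state, cams, workorder, nets
def grab(n,f=None):
    p,d=cams.grab_frame(n)
    if f: cv2.imwrite('pics/'+f,cv2.cvtColor(p,cv2.COLOR_RGB2BGR))
    return p,d
def cloud(n,d):
    i=cams.camera_info(n);K=np.array(i['K'],float);R=cv2.Rodrigues(np.array(i['rvec'],float))[0];t=np.array(i['tvec'],float).ravel()
    v,u=np.mgrid[:d.shape[0],:d.shape[1]]
    P=np.stack([(u-K[0,2])/K[0,0]*d,(v-K[1,2])/K[1,1]*d,d],-1)
    W=(P-t)@R
    W[d==0]=np.nan
    return W
E
python3 - <<'E'
from h import *
s=state();print({k:np.round(v,3).tolist() for k,v in s.items()})
for n in('top','side'):
    grab(n,n+'0.png')
    for t in('carton','bay','oil_filter','spring','grease_tin','bay_stop'):
        for r in nets.landmark_of(n,t)[:2]:print(n,t,np.round(r['at'],3),round(r['score'],2))
E
```

```text
pics
{'time': 0.0, 'joint_pos': [1.133, 0.053, 1.614, 0.0, 1.476, -0.119], 'joint_vel': [0.001, 0.0, 0.002, -0.001, 0.003, -0.001], 'joint_efforts': [-0.002, -39.369, -37.018, -0.0, 0.007, 0.0], 'tool_pos': [0.196, 0.593, 0.23], 'tool_rot': [0.572, -0.415, 0.574, 0.414], 'contact_force': [-0.643, 0.5, -0.009], 'ft_torque': [0.011, -0.059, 0.011], 'gripper_width': 1.0}
top carton [ 0.536 -0.159 -0.001] 0.96
top oil_filter [ 0.398  0.36  -0.002] 0.78
top spring [ 0.754  0.19  -0.001] 0.75
top grease_tin [0.609 0.395 0.001] 0.93
top bay_stop [0.528 0.228 0.002] 0.84
side carton [ 0.533 -0.16  -0.001] 0.8
side spring [ 0.759  0.183 -0.001] 0.66
side grease_tin [0.612 0.397 0.   ] 0.92
side bay_stop [ 0.527  0.228 -0.001] 0.82
```

View pics/top0.png

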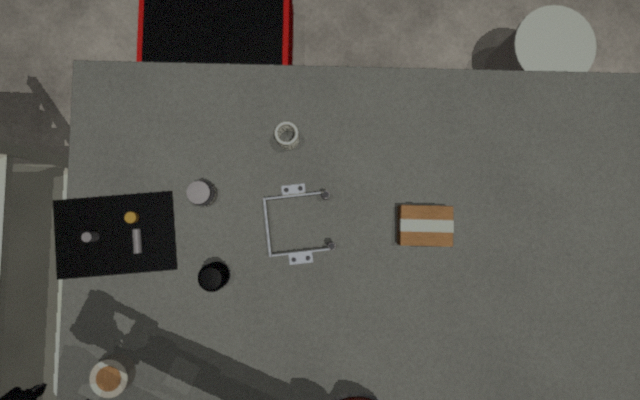

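View pics/side0.png

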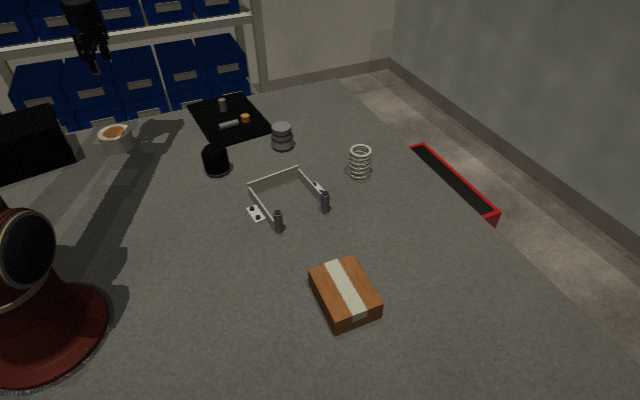

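The top view shows the carton at about (427,226), the posts at (323,195) and (329,244), and the stop at (267,226). The bystanders are well outside the path. Next I'll measure the geometry.

```bash
cat >> h.py <<'E'
def carton(n='top',p=None,d=None):
    if p is None: p,d=grab(n)
    W=cloud(n,d);z=W[...,2]
    m=(z>.04)&(z<.06)
    hsv=cv2.cvtColor(p,cv2.COLOR_RGB2HSV)
    br=(hsv[...,1]>90)&(hsv[...,0]<25)&m
    c=W[br][:,:2]
    if len(c)<20:return None
    k,lab,st,ce=cv2.connectedComponentsWithStats(cv2.morphologyEx((m).astype(np.uint8),cv2.MORPH_OPEN,np.ones((3,3))))
    ids=np.bincount(lab[br],minlength=k);ids[0]=0
    M=lab==ids.argmax()
    (cx,cy),(w,h),a=cv2.minAreaRect((W[M][:,:2]*1000).astype(np.float32))
    if w<h:a+=90;w,h=h,w
    return np.round([cx/1000,cy/1000,w,h,a],3),int(M.sum()),np.median(W[M][:,2])
E
python3 - <<'E'
from h import *
for n in('top','side'):
    p,d=grab(n);print(n,carton(n,p,d))
    W=cloud(n,d);x,y,z=np.moveaxis(W,-1,0)
    roi=(x>.4)&(x<.65)&(y>.0)&(y<.27)
    m=roi&(z>.045)&(z<.07)
    k,l,st,ce=cv2.connectedComponentsWithStats(m.astype(np.uint8))
    for i in range(1,k):
        q=W[l==i]; print('post?',len(q),np.round(q.min(0),3),np.round(q.max(0),3),np.round(q.mean(0),3))
    m=roi&(z>.018)&(z<.045)
    k,l,st,ce=cv2.connectedComponentsWithStats(m.astype(np.uint8))
    for i in range(1,k):
        q=W[l==i]
        if len(q)>15: print('wall',len(q),np.round(q.min(0),3),np.round(q.max(0),3),cv2.minAreaRect((q[:,:2]*1000).astype(np.float32)))
    s=roi&(z>.035)&(z<.045)&(y>.19)
    q=W[s]
    if len(q): print('stop',len(q),np.round(q.mean(0),3),cv2.minAreaRect((q[:,:2]*1000).astype(np.float32)))
    for r in nets.landmark_of(n,'bay')[:1]:print(np.round(r['at'],3))
E
```

```text
top (array([  0.536,  -0.161, 131.619,  99.981,  89.561]), 2178, np.float64(0.05002563101236293))
post? 52 [0.599 0.081 0.053] [0.616 0.098 0.066] [0.607 0.089 0.059]
post? 1 [0.553 0.235 0.045] [0.553 0.235 0.045] [0.553 0.235 0.045]
post? 54 [0.473 0.065 0.047] [0.492 0.082 0.065] [0.483 0.073 0.059]
post? 1 [0.456 0.22  0.046] [0.456 0.22  0.046] [0.456 0.22  0.046]
wall 392 [0.454 0.08  0.018] [0.615 0.244 0.044] ((534.6219482421875, 161.63792419433594), (145.98500061035156, 146.94558715820312), 7.447055339813232)
stop 129 [0.525 0.232 0.04 ] ((526.4782104492188, 231.97259521484375), (143.74276733398438, 5.232179641723633), 7.4947357177734375)
side (array([  0.538,  -0.162, 132.228, 100.75 ,  89.682]), 3111, np.float64(0.049031253176192655))
post? 69 [0.6   0.077 0.045] [0.618 0.097 0.061] [0.608 0.083 0.055]
post? 73 [0.475 0.059 0.045] [0.495 0.079 0.061] [0.484 0.067 0.055]
wall 710 [0.456 0.061 0.018] [0.615 0.242 0.044] ((538.4473266601562, 152.20278930664062), (148.87628173828125, 168.11831665039062), 7.2018141746521)
wall 64 [0.6   0.076 0.018] [0.619 0.086 0.045] ((609.3082275390625, 80.93436431884766), (9.564242362976074, 18.389497756958008), 85.5044174194336)
stop 129 [0.527 0.23  0.038] ((527.7245483398438, 230.2221221923828), (143.4591522216797, 10.347900390625), 7.023920059204102)
```

Request:
play_rows:
  motion:
    - [-1,[0.04,-0.03,0],0.1]
    - [-1,[0.08,-0.06,0],0.2]
    - [-1,[0.12,-0.09,0],0.3]
    - [-1,[0.16,-0.12,0],0.4]
    - [-1,[0.2,-0.15,0],0.447]

```text
time: 1.4
tool_pos: [0.3972, 0.4422, 0.2316]
tool_rot: [-0.466, 0.532, -0.466, -0.532]
contact_force: [0.1, 0.3, 0.1]
gripper_width: 1.002
```

Request:
play_rows:
  motion:
    - [-1,[0.01,-0.045,0],0]
    - [-1,[0.02,-0.09,0],0]
    - [-1,[0.03,-0.135,0],0]
    - [-1,[0.04,-0.18,0],0]
    - [-1,[0.05,-0.225,0],0]

```text
time: 1.9
tool_pos: [0.446, 0.2167, 0.2315]
tool_rot: [-0.467, 0.531, -0.467, -0.531]
contact_force: [-0.0, 0.2, -0.3]
gripper_width: 1.001
```

Request:
play_rows:
  motion:
    - [-1,[0,-0.048,0],0]
    - [-1,[0,-0.096,0],0]
    - [-1,[0,-0.144,0],0]
    - [-1,[0,-0.192,0],0]
    - [-1,[0,-0.24,0],0]

```text
time: 2.4
tool_pos: [0.4456, -0.0233, 0.2317]
tool_rot: [-0.467, 0.531, -0.467, -0.531]
contact_force: [0.5, -0.1, -0.2]
gripper_width: 0.994
```

Run:
```python
from h import *
from scipy.spatial.transform import Rotation as R
s=state();q=s['tool_rot'];m=R.from_quat(np.r_[q[1:],q[0]]).as_matrix()
print(s['time'],s['tool_pos'],np.degrees(np.arctan2(m[1,2],m[0,2])),s['joint_pos'],s['contact_force'])
```

```text
2.4 [ 0.44557669 -0.02334494  0.23170563] 97.35408875421278 [-2.19463141e-01 -4.00122005e-01  2.01009578e+00  7.00853113e-05
  1.53024558e+00 -1.91861559e+00] [ 0.53392618 -0.08477664 -0.22042023]
```

Request:
play_rows:
  motion:
    - [-1,[0,-0.048,0],0]
    - [-1,[0,-0.096,0],0]
    - [-1,[0,-0.144,0],0]
    - [-1,[0,-0.15,-0.04],0]
    - [-1,[0,-0.15,-0.088],0]

```text
time: 2.9
tool_pos: [0.4477, -0.1747, 0.1455]
tool_rot: [-0.468, 0.533, -0.467, -0.528]
contact_force: [0.4, 0.5, -0.3]
gripper_width: 1.0
```

Request:
play_rows:
  motion:
    - [-1,[0,0,-0.045],0]
    - [-1,[0,0,-0.085],0]
    - [-1,[0,0,-0.115],0]
    - [-1,[0,0,-0.132],0]
    - [-1,[0,0,-0.132],0]

```text
time: 3.4
tool_pos: [0.4435, -0.1702, 0.0083]
tool_rot: [0.466, -0.529, 0.467, 0.533]
contact_force: [-0.7, -0.7, 0.2]
gripper_width: 1.003
```

Run:
```python
from h import *
p,d=grab('side','s1.png');print(state()['tool_pos'])
```

```text
[ 0.44495602 -0.17098096  0.01030009]
```

View pics/s1.png

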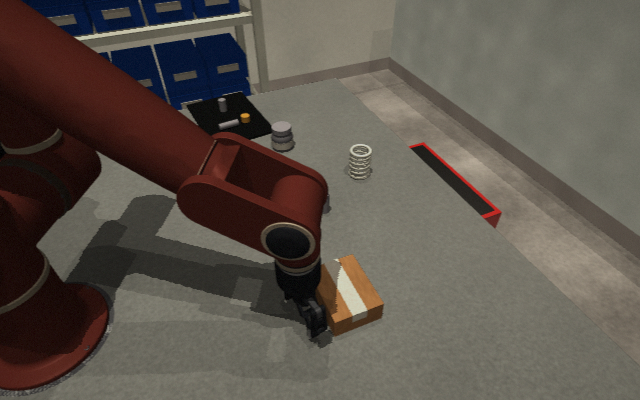

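The fingers are down beside the carton's near long side, around (315,325), with the carton undisturbed. Next is the sideways push.

Request:
play_rows:
  motion:
    - [-1,[0.007,0.001,0.003],0]
    - [-1,[0.014,0.002,0.003],0]
    - [-1,[0.021,0.003,0.003],0]
    - [-1,[0.027,0.0035,0.003],0]
    - [-1,[0.033,0.004,0.003],0]

```text
time: 3.95
tool_pos: [0.4789, -0.1685, 0.0151]
tool_rot: [0.466, -0.531, 0.468, 0.531]
contact_force: [-6.9, -2.8, 5.3]
gripper_width: 0.999
```

Request:
play_rows:
  motion:
    - [-1,[0.006,0.0008,0],0]
    - [-1,[0.012,0.0015,0],0]
    - [-1,[0.018,0.0023,0],0]
    - [-1,[0.023,0.003,0],0]
    - [-1,[0.027,0.0035,0],0]

```text
time: 4.45
tool_pos: [0.5048, -0.1644, 0.015]
tool_rot: [0.465, -0.53, 0.468, 0.532]
contact_force: [-11.2, -0.6, 9.1]
gripper_width: 0.996
```

Run:
```python
from h import *
s=state();print(s['time'],s['tool_pos'],s['contact_force'])
p,d=grab('side','s2.png');print(carton('side',p,d)); p,d=grab('top','t2.png');print(carton('top',p,d))
```

```text
4.45 [ 0.50475908 -0.16444762  0.01497715] [-11.22637874  -0.55020617   9.05633525]
(array([  0.573,  -0.151, 131.903,  84.212,  96.664]), 1600, np.float64(0.04904134242843176))
(array([  0.564,  -0.15 , 130.653,  98.984,  97.459]), 1735, np.float64(0.049997374672680214))
```

View pics/t2.png

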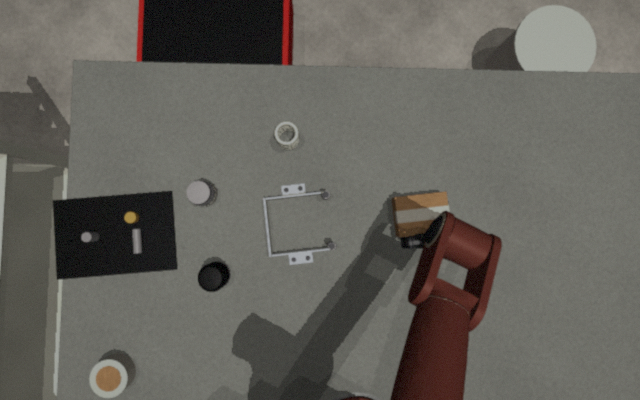

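View pics/s2.png

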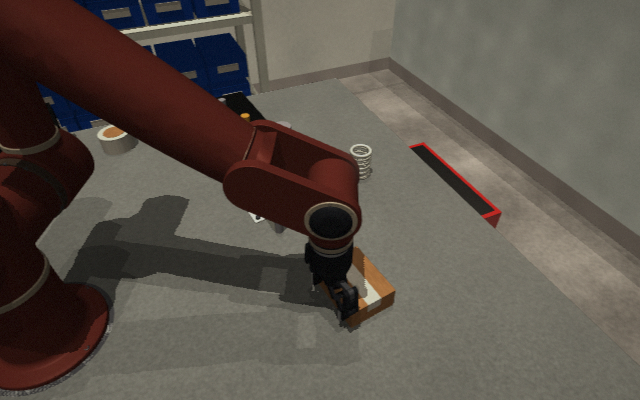

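Request:
play_rows:
  motion:
    - [-1,[0.004,0.0005,0],0]
    - [-1,[0.008,0.001,0],0]
    - [-1,[0.011,0.0014,0],0]
    - [-1,[0.011,0.0014,0],0]

```text
time: 4.95
tool_pos: [0.5163, -0.1628, 0.0147]
tool_rot: [0.466, -0.53, 0.468, 0.532]
contact_force: [-4.7, -1.0, 4.8]
gripper_width: 0.997
```

Request:
play_rows:
  motion:
    - [-1,[-0.012,-0.0015,0],0]
    - [-1,[-0.03,-0.004,0],0]
    - [-1,[-0.06,-0.008,0.01],0]
    - [-1,[-0.075,-0.01,0.05],0]
    - [-1,[-0.075,-0.02,0.095],0]

```text
time: 5.45
tool_pos: [0.4382, -0.1808, 0.1075]
tool_rot: [0.467, -0.529, 0.467, 0.533]
contact_force: [1.3, -1.1, 0.1]
gripper_width: 0.996
```

```bash
cat >> h.py <<'E'
O=np.array([.545,.081]);A=np.radians(97.4);X=np.array([np.cos(A),np.sin(A)]);Y=np.array([-X[1],X[0]])
def bay(p): d=np.array(p[:2])-O; return np.round([d@X,d@Y],4)
def wor(x,y): return np.round(O+x*X+y*Y,4)
E
python3 - <<'E'
from h import *
s=state();print(s['time'],s['tool_pos'],s['contact_force'])
for n in('side','top'):
    p,d=grab(n,n+'3.png');c=carton(n,p,d);print(c,c and bay(c[0]))
E
```

```text
5.45 [ 0.43820461 -0.18076463  0.10747043] [ 1.26503706 -1.07237903  0.13936141]
(array([  0.576,  -0.15 , 132.52 , 100.373,  97.176]), 2929, np.float64(0.04895842338844017)) [-0.2331 -0.001 ]
(array([  0.575,  -0.149, 131.113,  99.798,  97.426]), 2152, np.float64(0.0499944421796403)) [-2.319e-01 -1.000e-04]
```

View pics/top3.png

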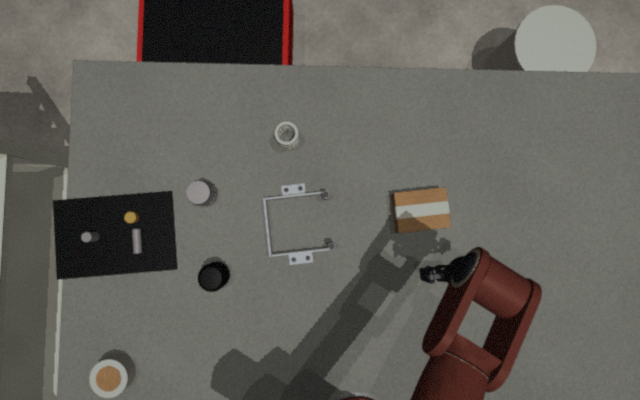

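The carton is now squared up at bay (-0.232, 0.000) and 97.3°, against the bay's 97.4°. Next I'll go round behind its rear end.

Request:
play_rows:
  motion:
    - [-0.3,[0.015,-0.02,0.02],-0.14]
    - [-0.3,[0.03,-0.04,0.03],-0.28]
    - [-0.3,[0.045,-0.06,0.03],-0.42]
    - [-0.3,[0.06,-0.08,0.03],-0.56]
    - [-0.3,[0.08,-0.085,0.03],-0.7]

```text
time: 6.05
tool_pos: [0.5222, -0.2694, 0.1393]
tool_rot: [0.622, -0.337, 0.622, 0.336]
contact_force: [-0.3, -0.4, 0.8]
gripper_width: 0.651
```

Request:
play_rows:
  motion:
    - [-0.3,[0.02,0,0],-0.145]
    - [-0.3,[0.04,0,0],-0.29]
    - [-0.3,[0.06,0,0],-0.435]
    - [-0.3,[0.072,0,0],-0.58]
    - [-0.3,[0.072,0,0],-0.725]

```text
time: 6.55
tool_pos: [0.5952, -0.2674, 0.139]
tool_rot: [0.701, -0.095, 0.7, 0.095]
contact_force: [-0.5, -0.8, -0.5]
gripper_width: 0.65
```

Request:
play_rows:
  motion:
    - [-0.3,[0,0,0],-0.145]
    - [-0.3,[0,0,-0.04],-0.145]
    - [-0.3,[0,0,-0.07],-0.145]
    - [-0.3,[0,0,-0.07],-0.145]

```text
time: 6.95
tool_pos: [0.5902, -0.2653, 0.0633]
tool_rot: [0.703, -0.043, 0.709, 0.048]
contact_force: [-0.6, 1.2, -1.3]
gripper_width: 0.651
```

```bash
cat >> h.py <<'E'
from scipy.spatial.transform import Rotation as R
def tool():
    s=state();q=s['tool_rot'];m=R.from_quat(np.r_[q[1:],q[0]]).as_matrix()
    print(round(s['time'],2),np.round(s['tool_pos'],4),'bay',bay(s['tool_pos']),'jaw',round(np.degrees(np.arctan2(m[1,2],m[0,2])),2),'F',np.round(s['contact_force'],1),'w',s['gripper_width'],'q',np.round(s['joint_pos'],2))
E
python3 - <<'E'
from h import *
tool()
for n in('side','top'):
    p,d=grab(n,n+'4.png');c=carton(n,p,d);print(c,c and bay(c[0]))
E
```

```text
6.95 [ 0.5902 -0.2653  0.0633] bay [-3.493e-01 -2.000e-04] jaw 7.4 F [-0.6  1.2 -1.3] w 0.6514166051264922 q [-0.54  0.26  1.67  0.    1.22 -0.67]
(array([  0.577,  -0.15 , 132.383, 101.165,  97.362]), 2465, np.float64(0.04898845611714906)) [-0.2332 -0.002 ]
(array([  0.575,  -0.149, 130.976, 100.012,  97.458]), 2159, np.float64(0.05003322167070442)) [-2.319e-01 -1.000e-04]
```

View pics/side4.png

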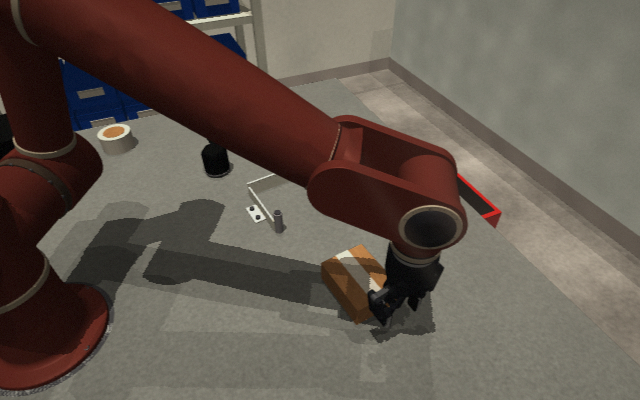

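Request:
play_rows:
  motion:
    - [-0.3,[0,0,-0.03],0]
    - [-0.3,[-0.0005,0.004,-0.049],0]
    - [-0.3,[-0.0013,0.01,-0.05],0]
    - [-0.3,[-0.0026,0.02,-0.05],0]
    - [-0.3,[-0.0039,0.03,-0.05],0]

```text
time: 7.55
tool_pos: [0.5915, -0.2377, 0.022]
tool_rot: [0.707, -0.046, 0.704, 0.045]
contact_force: [-0.1, -0.2, -0.3]
gripper_width: 0.649
```

Request:
play_rows:
  motion:
    - [-0.3,[-0.0009,0.007,0],0]
    - [-0.3,[-0.0018,0.014,0],0]
    - [-0.3,[-0.0029,0.022,0],0]
    - [-0.3,[-0.0039,0.03,0],0]
    - [-0.3,[-0.0052,0.04,0],0]

```text
time: 8.05
tool_pos: [0.5859, -0.1991, 0.0209]
tool_rot: [0.707, -0.047, 0.705, 0.044]
contact_force: [0.8, -4.6, 0.8]
gripper_width: 0.65
```

Request:
play_rows:
  motion:
    - [-0.3,[-0.0013,0.01,0],0]
    - [-0.3,[-0.0026,0.02,0],0]
    - [-0.3,[-0.0039,0.03,0],0]
    - [-0.3,[-0.0052,0.04,0],0]
    - [-0.3,[-0.0065,0.05,0],0]

```text
time: 8.55
tool_pos: [0.5794, -0.1489, 0.0208]
tool_rot: [0.707, -0.047, 0.705, 0.044]
contact_force: [0.6, -5.4, 1.4]
gripper_width: 0.648
```

Run:
```python
from h import *
tool()
for n in('side','top'):
    p,d=grab(n,n+'5.png');c=carton(n,p,d);print(c,c and bay(c[0]))
```

```text
8.55 [ 0.5794 -0.1489  0.0208] bay [-0.2324 -0.0045] jaw 7.4 F [ 0.6 -5.4  1.4] w 0.6481515767394771 q [-0.37  0.21  1.82 -0.    1.11 -0.5 ]
(array([ 5.66000e-01, -7.50000e-02,  1.30312e+02,  9.88050e+01,
        9.74530e+01]), 1192, np.float64(0.04905298596962726)) [-0.1574 -0.0007]
(array([ 5.65000e-01, -7.30000e-02,  1.32576e+02,  9.98350e+01,
        9.74250e+01]), 2042, np.float64(0.0500780757387656)) [-0.1553  0.    ]
```

View pics/top5.png

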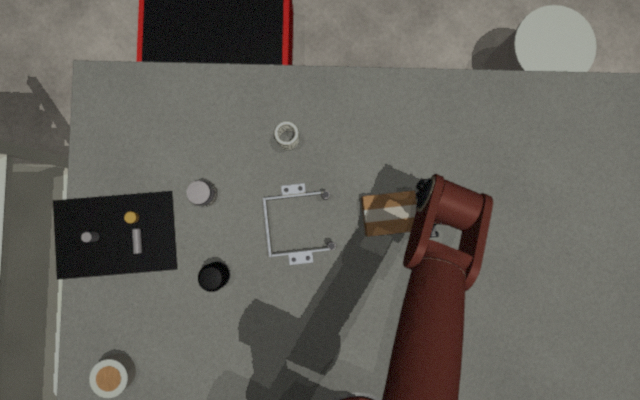

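Request:
play_rows:
  motion:
    - [-0.3,[-0.0013,0.01,0],0]
    - [-0.3,[-0.0026,0.02,0],0]
    - [-0.3,[-0.0039,0.03,0],0]
    - [-0.3,[-0.0052,0.04,0],0]
    - [-0.3,[-0.0065,0.05,0],0]

```text
time: 9.15
tool_pos: [0.5727, -0.0989, 0.0203]
tool_rot: [0.706, -0.047, 0.705, 0.044]
contact_force: [0.2, -6.1, 1.4]
gripper_width: 0.655
```

Request:
play_rows:
  motion:
    - [-0.3,[-0.0009,0.007,0],0]
    - [-0.3,[-0.0018,0.014,0],0]
    - [-0.3,[-0.0026,0.02,0],0]
    - [-0.3,[-0.0031,0.024,0],0]
    - [-0.3,[-0.0031,0.024,0],0]

```text
time: 9.65
tool_pos: [0.5696, -0.0743, 0.0203]
tool_rot: [0.706, -0.046, 0.705, 0.045]
contact_force: [1.0, -3.2, 2.6]
gripper_width: 0.647
```

Run:
```python
from h import *
tool()
for n in('side','top'):
    p,d=grab(n,n+'6.png');c=carton(n,p,d);print(c,c and bay(c[0]))
```

```text
9.65 [ 0.5696 -0.0743  0.0203] bay [-0.1572 -0.0043] jaw 7.4 F [ 1.  -3.2  2.6] w 0.647161083184926 q [-0.26  0.16  1.88 -0.    1.1  -0.39]
(array([ 2.30000e-02, -3.80000e-02,  1.39211e+02,  5.99900e+01,
        3.13530e+01]), 832, np.float64(0.04987210570522377)) [-0.0508  0.533 ]
(array([5.55000e-01, 6.00000e-03, 1.19179e+02, 1.00138e+02, 9.70110e+01]), 1800, np.float64(0.05005835576971953)) [-0.0757 -0.0003]
```

View pics/top6.png

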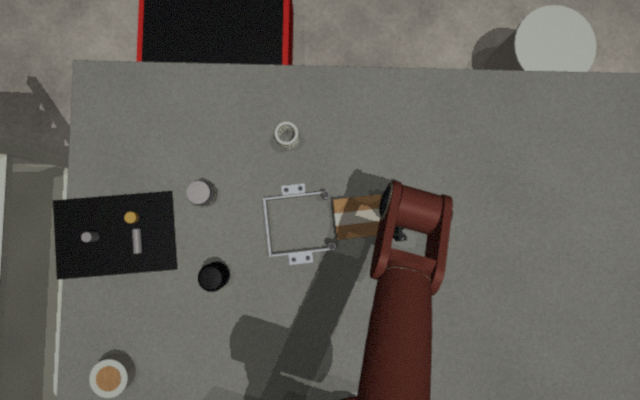

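The carton's front end is at the posts (about (333,220)), centred within about 1 mm. I'll push through the gap more slowly and watch the forces.

Request:
play_rows:
  motion:
    - [-0.3,[-0.0006,0.005,0],0]
    - [-0.3,[-0.0013,0.01,0],0]
    - [-0.3,[-0.0019,0.015,0],0]
    - [-0.3,[-0.0026,0.02,0],0]
    - [-0.3,[-0.0032,0.025,0],0]

```text
time: 10.25
tool_pos: [0.5664, -0.05, 0.0202]
tool_rot: [0.706, -0.047, 0.705, 0.045]
contact_force: [1.1, -6.3, 4.2]
gripper_width: 0.651
```

Run:
```python
from h import *
tool()
for n in('top',):
    p,d=grab(n,n+'7.png');c=carton(n,p,d);print(c,c and bay(c[0]))
    cv2.imwrite('pics/c7.png',cv2.resize(cv2.cvtColor(p[160:280,240:440],cv2.COLOR_RGB2BGR),None,fx=4,fy=4))
```

```text
10.25 [ 0.5664 -0.05    0.0202] bay [-0.1326 -0.0044] jaw 7.38 F [ 1.1 -6.3  4.2] w 0.6514348004450183 q [-0.22  0.15  1.89 -0.    1.1  -0.35]
(array([5.51000e-01, 3.40000e-02, 1.11491e+02, 1.00083e+02, 9.72720e+01]), 1690, np.float64(0.05011374300493324)) [-0.0474  0.0001]
```

View pics/c7.png

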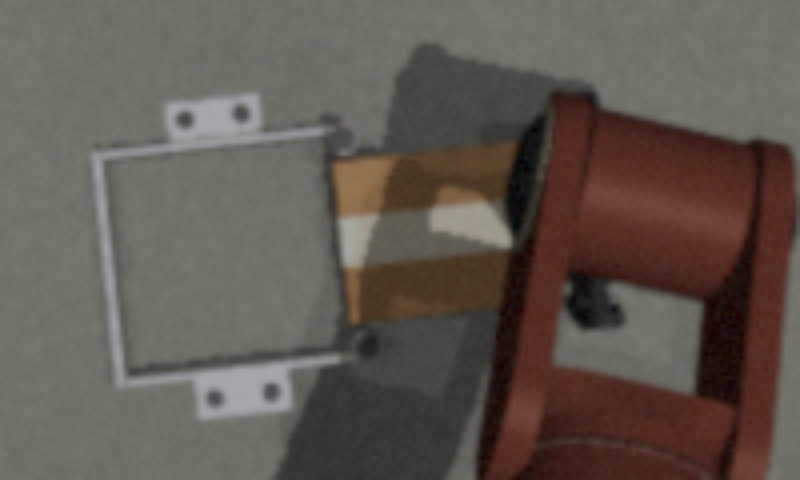

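The leading end is between the posts, with similar gaps at (345,150) and (355,330). I'll continue.

Request:
play_rows:
  motion:
    - [-0.3,[-0.0009,0.007,0],0]
    - [-0.3,[-0.0018,0.014,0],0]
    - [-0.3,[-0.0027,0.021,0],0]
    - [-0.3,[-0.0036,0.028,0],0]
    - [-0.3,[-0.0045,0.035,0],0]

```text
time: 10.8
tool_pos: [0.5618, -0.0148, 0.0201]
tool_rot: [0.706, -0.046, 0.705, 0.045]
contact_force: [1.8, -7.3, 2.7]
gripper_width: 0.646
```

Request:
play_rows:
  motion:
    - [-0.3,[-0.0009,0.007,0],0]
    - [-0.3,[-0.0018,0.014,0],0]
    - [-0.3,[-0.0027,0.021,0],0]
    - [-0.3,[-0.0036,0.028,0],0]
    - [-0.3,[-0.0045,0.035,0],0]

```text
time: 11.3
tool_pos: [0.5573, 0.0202, 0.0201]
tool_rot: [0.706, -0.046, 0.705, 0.045]
contact_force: [1.7, -7.0, 4.1]
gripper_width: 0.647
```

Run:
```python
from h import *
tool()
for n in('top',):
    p,d=grab(n,n+'8.png');c=carton(n,p,d);print(c,c and bay(c[0]))
    cv2.imwrite('pics/c8.png',cv2.resize(cv2.cvtColor(p[160:280,240:440],cv2.COLOR_RGB2BGR),None,fx=4,fy=4))
```

```text
11.3 [0.5573 0.0202 0.0201] bay [-0.0619 -0.0044] jaw 7.39 F [ 1.7 -7.   4.1] w 0.6471767692720705 q [-0.1   0.12  1.92 -0.    1.1  -0.22]
(array([ 0.541,  0.114, 99.691, 90.567,  7.482]), 1391, np.float64(0.050150319901715895)) [ 0.0332 -0.0003]
```

View pics/c8.png

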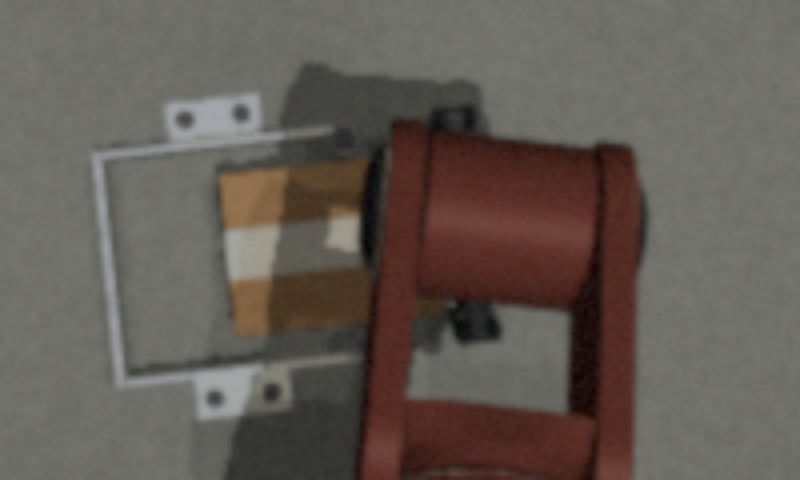

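The carton is through and centred. The dark finger parts at (455,115) and (475,325) look as wide as the posts, so I'll check their true extent before going further.

Run:
```python
from h import *
for n in('top','side'):
    p,d=grab(n,n+'9.png');W=cloud(n,d)
    B=np.stack([(W[...,:2]-O)@X,(W[...,:2]-O)@Y,W[...,2]],-1)
    dark=p.max(-1)<60
    m=(B[...,0]>-.13)&(B[...,0]<-.012)&(abs(B[...,1])<.12)&(B[...,2]>.012)&(B[...,2]<.16)
    q=B[m]
    for z in np.arange(.01,.16,.01):
        s=q[(q[:,2]>=z)&(q[:,2]<z+.01)]
        if len(s):print(n,round(z,2),len(s),'x',np.round([s[:,0].min(),s[:,0].max()],3),'y',np.round([s[:,1].min(),s[:,1].max()],3))
    if n=='side':cv2.imwrite('pics/c9.png',cv2.resize(cv2.cvtColor(p[130:330,180:480],cv2.COLOR_RGB2BGR),None,fx=2.6,fy=2.6))
```

```text
top 0.04 14 x [-0.047 -0.03 ] y [0.039 0.049]
top 0.05 21 x [-0.048 -0.03 ] y [0.037 0.05 ]
top 0.06 1 x [-0.054 -0.054] y [0.042 0.042]
top 0.07 5 x [-0.055 -0.047] y [0.044 0.05 ]
top 0.08 8 x [-0.072 -0.048] y [0.044 0.054]
top 0.09 5 x [-0.07  -0.049] y [-0.061  0.047]
top 0.1 4 x [-0.049 -0.049] y [-0.063  0.061]
top 0.11 23 x [-0.073 -0.049] y [-0.059  0.052]
top 0.12 132 x [-0.074 -0.047] y [-0.071  0.065]
top 0.13 16 x [-0.069 -0.051] y [-0.068  0.06 ]
side 0.01 86 x [-0.053 -0.013] y [-0.039  0.048]
side 0.02 108 x [-0.074 -0.013] y [-0.04   0.048]
side 0.03 146 x [-0.075 -0.012] y [-0.046  0.067]
side 0.04 229 x [-0.075 -0.013] y [-0.045  0.048]
side 0.05 81 x [-0.075 -0.013] y [-0.044  0.06 ]
side 0.06 50 x [-0.077 -0.052] y [-0.06   0.046]
side 0.07 162 x [-0.077 -0.049] y [-0.066  0.055]
side 0.08 116 x [-0.08 -0.05] y [-0.067  0.057]
side 0.09 163 x [-0.08  -0.045] y [-0.07   0.059]
side 0.1 134 x [-0.081 -0.053] y [-0.07  0.06]
side 0.11 177 x [-0.083 -0.05 ] y [-0.072  0.062]
side 0.12 306 x [-0.084 -0.048] y [-0.072  0.063]
side 0.13 59 x [-0.075 -0.054] y [-0.046  0.041]
side 0.14 38 x [-0.098 -0.051] y [-0.022  0.033]
side 0.15 129 x [-0.101 -0.053] y [-0.03   0.032]
```

View pics/c9.png

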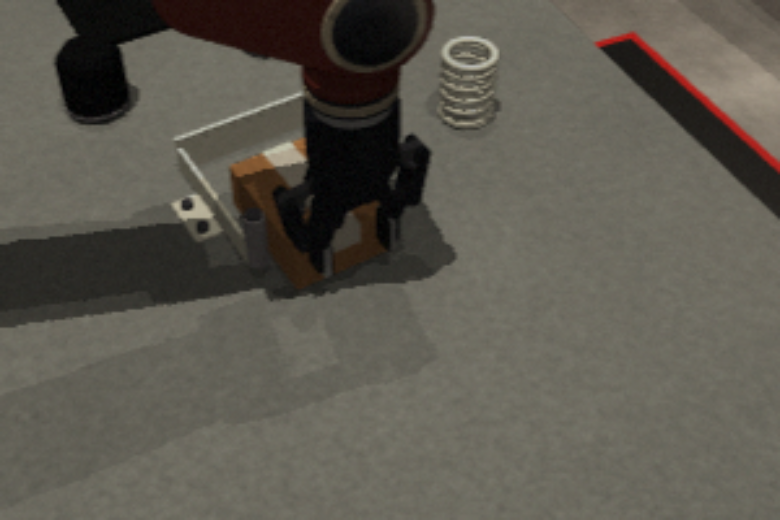

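Below 60 mm the fingers fit, but the knuckles flare to -66 mm just above post height, and the tool sits 4 mm off centre. I'll back off, close the fingers further and re-centre.

Request:
play_rows:
  motion:
    - [-0.3,[0.001,-0.008,0],0]
    - [0.25,[0.0017,-0.013,0],0]
    - [0.25,[-0.0027,-0.0136,0],0]
    - [0.25,[-0.0027,-0.0136,0],0]
    - [0.25,[-0.0027,-0.0136,0],0]

```text
time: 11.95
tool_pos: [0.5532, 0.0079, 0.0189]
tool_rot: [0.705, -0.045, 0.706, 0.046]
contact_force: [-0.1, 0.5, 0.2]
gripper_width: 0.377
```

Run:
```python
from h import *
tool()
for n in('top','side'):
    p,d=grab(n,n+'10.png');W=cloud(n,d)
    c=carton(n,p,d);print(c,c and bay(c[0]))
    B=np.stack([(W[...,:2]-O)@X,(W[...,:2]-O)@Y,W[...,2]],-1)
    m=(B[...,0]>-.12)&(B[...,0]<-.06)&(abs(B[...,1])<.12)&(B[...,2]>.012)&(B[...,2]<.16)
    q=B[m]
    for z in np.arange(.01,.13,.01):
        s=q[(q[:,2]>=z)&(q[:,2]<z+.01)]
        if len(s):print(n,round(z,2),len(s),'x',np.round([s[:,0].min(),s[:,0].max()],3),'y',np.round([s[:,1].min(),s[:,1].max()],3))
```

```text
11.95 [0.5532 0.0079 0.0189] bay [-0.0735  0.0013] jaw 7.38 F [-0.1  0.5  0.2] w 0.37659844094114586 q [-0.12  0.12  1.93  0.    1.1  -0.25]
(array([5.42000e-01, 1.05000e-01, 1.11243e+02, 9.99240e+01, 9.71230e+01]), 1689, np.float64(0.05015169480671704)) [ 0.0242 -0.0001]
top 0.07 3 x [-0.062 -0.06 ] y [0.044 0.052]
top 0.08 3 x [-0.063 -0.062] y [0.047 0.058]
top 0.09 10 x [-0.07  -0.061] y [0.046 0.055]
top 0.1 7 x [-0.084 -0.063] y [0.05  0.055]
top 0.11 74 x [-0.086 -0.061] y [-0.063  0.068]
top 0.12 69 x [-0.085 -0.062] y [-0.063  0.067]
(array([ 2.30000e-02, -3.70000e-02,  1.39584e+02,  6.16640e+01,
        3.18790e+01]), 799, np.float64(0.049933933019329496)) [-0.0498  0.5329]
side 0.01 1 x [-0.076 -0.076] y [-0.016 -0.016]
side 0.02 35 x [-0.087 -0.066] y [-0.03   0.029]
side 0.03 57 x [-0.088 -0.065] y [-0.029  0.03 ]
side 0.04 56 x [-0.088 -0.062] y [-0.029  0.03 ]
side 0.05 51 x [-0.087 -0.064] y [-0.029  0.032]
side 0.06 79 x [-0.089 -0.063] y [-0.046  0.047]
side 0.07 148 x [-0.09  -0.062] y [-0.052  0.051]
side 0.08 120 x [-0.094 -0.06 ] y [-0.057  0.055]
side 0.09 128 x [-0.093 -0.063] y [-0.057  0.059]
side 0.1 136 x [-0.093 -0.077] y [-0.064  0.064]
side 0.11 249 x [-0.096 -0.062] y [-0.065  0.066]
side 0.12 175 x [-0.097 -0.067] y [-0.062  0.062]
```

There is now clear room: ±47 mm at post height against ±53 mm. On to the stop.

Request:
play_rows:
  motion:
    - [0.25,[-0.0008,0.006,0],0]
    - [0.25,[-0.0016,0.012,0],0]
    - [0.25,[-0.0024,0.018,0],0]
    - [0.25,[-0.0032,0.025,0],0]
    - [0.25,[-0.0042,0.032,0],0]

```text
time: 12.55
tool_pos: [0.5497, 0.04, 0.0194]
tool_rot: [0.706, -0.046, 0.706, 0.045]
contact_force: [0.7, -6.0, -0.4]
gripper_width: 0.377
```

Request:
play_rows:
  motion:
    - [0.25,[-0.0009,0.007,0],0]
    - [0.25,[-0.0018,0.014,0],0]
    - [0.25,[-0.0027,0.021,0],0]
    - [0.25,[-0.0036,0.028,0],0]
    - [0.25,[-0.0043,0.033,0],0]

```text
time: 13.05
tool_pos: [0.5452, 0.0734, 0.0194]
tool_rot: [0.706, -0.046, 0.706, 0.046]
contact_force: [0.7, -5.4, -0.1]
gripper_width: 0.379
```

Run:
```python
from h import *
tool()
for n in('top',):
    p,d=grab(n,n+'11.png');c=carton(n,p,d);print(c,c and bay(c[0]))
    cv2.imwrite('pics/c11.png',cv2.resize(cv2.cvtColor(p[160:280,240:440],cv2.COLOR_RGB2BGR),None,fx=4,fy=4))
```

```text
13.05 [0.5452 0.0734 0.0194] bay [-0.0075  0.0008] jaw 7.41 F [ 0.7 -5.4 -0.1] w 0.37881588019921764 q [-0.    0.11  1.94 -0.    1.1  -0.13]
(array([  0.533,   0.175, 100.618,  77.591,   6.424]), 1168, np.float64(0.05010549530899555)) [ 0.0948 -0.0002]
```

View pics/c11.png

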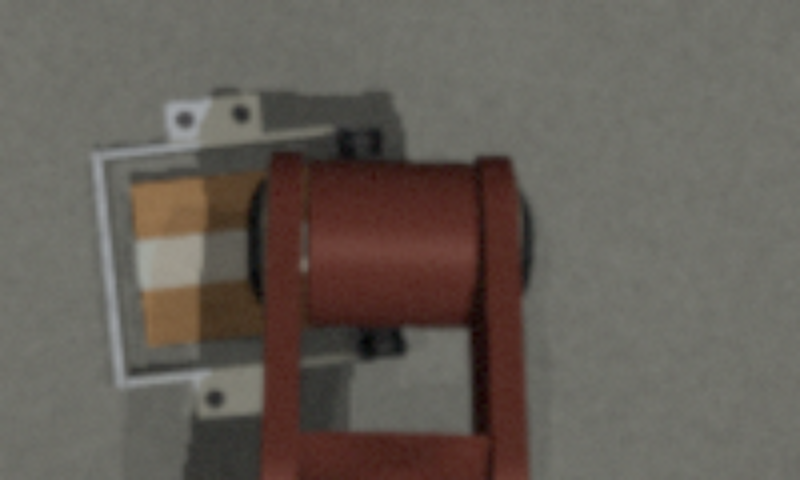

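The leading end is at about (140,260), 16 mm short of the stop. I'll approach gently.

Request:
play_rows:
  motion:
    - [0.25,[-0.0004,0.003,0],0]
    - [0.25,[-0.0008,0.006,0],0]
    - [0.25,[-0.0012,0.009,0],0]
    - [0.25,[-0.0015,0.012,0],0]
    - [0.25,[-0.0017,0.013,0],0]

```text
time: 13.6
tool_pos: [0.5437, 0.0858, 0.0194]
tool_rot: [0.706, -0.046, 0.706, 0.045]
contact_force: [0.4, -6.0, 0.9]
gripper_width: 0.374
```

Request:
play_rows:
  motion:
    - [0.25,[-0.0001,0.001,0],0]
    - [0.25,[-0.0003,0.002,0],0]

```text
time: 13.8
tool_pos: [0.5434, 0.0876, 0.0194]
tool_rot: [0.706, -0.046, 0.706, 0.045]
contact_force: [0.9, -4.1, 0.1]
gripper_width: 0.377
```

Run:
```python
from h import *
tool()
p,d=grab('top');c=carton('top',p,d);print(c,c and bay(c[0]), c and bay(c[0])[0]+min(c[0][2:4])/2000)
```

```text
13.8 [0.5434 0.0876 0.0194] bay [0.0067 0.0008] jaw 7.38 F [ 0.9 -4.1  0.1] w 0.3773818141561927 q [ 0.02  0.11  1.94 -0.    1.1  -0.1 ]
(array([  0.531,   0.19 , 100.279,  75.126,   7.003]), 1101, np.float64(0.05026677091582406)) [ 0.1099 -0.0002] 0.147463
```

Request:
play_rows:
  motion:
    - [0.25,[-0.0001,0.001,0],0]
    - [0.25,[-0.0003,0.002,0],0]

```text
time: 14.05
tool_pos: [0.543, 0.0896, 0.0193]
tool_rot: [0.706, -0.046, 0.706, 0.045]
contact_force: [1.2, -5.4, 0.3]
gripper_width: 0.378
```

Request:
play_rows:
  motion:
    - [0.25,[-0.0001,0.001,0],0]
    - [0.25,[-0.0001,0.001,0],0]

```text
time: 14.25
tool_pos: [0.5431, 0.0897, 0.0194]
tool_rot: [0.706, -0.046, 0.706, 0.045]
contact_force: [0.3, -7.6, 0.8]
gripper_width: 0.374
```

Request:
play_rows:
  motion:
    - [0.25,[-0.0001,0.001,0],0]
    - [0.25,[-0.0001,0.001,0],0]

```text
time: 14.45
tool_pos: [0.5431, 0.0897, 0.0194]
tool_rot: [0.706, -0.047, 0.706, 0.044]
contact_force: [1.5, -11.6, -0.1]
gripper_width: 0.374
```

The tool has stopped advancing while the force rises from 5 N to 12 N, so the carton is against the stop. I'll back straight out and lift.

Request:
play_rows:
  motion:
    - [0.25,[0.0005,-0.004,0],0]
    - [0.25,[0.0026,-0.02,0],0]
    - [0.25,[0.0065,-0.05,0],0]
    - [0.25,[0.0104,-0.08,0.01],0]
    - [0.25,[0.0117,-0.09,0.05],0]

```text
time: 14.95
tool_pos: [0.5506, 0.0001, 0.0649]
tool_rot: [0.702, -0.044, 0.709, 0.046]
contact_force: [0.3, 0.7, 0.0]
gripper_width: 0.374
```

Request:
play_rows:
  motion:
    - [0.25,[0,-0.02,0.045],0]
    - [0.25,[0,-0.06,0.07],0]
    - [0.25,[0,-0.105,0.09],0]
    - [0.25,[0,-0.15,0.1],0]
    - [0.25,[0,-0.15,0.1],0]

```text
time: 15.45
tool_pos: [0.5554, -0.1533, 0.1721]
tool_rot: [0.707, -0.044, 0.704, 0.043]
contact_force: [0.5, 0.9, 0.5]
gripper_width: 0.372
```

Run:
```python
from h import *
tool()
for n in('top','side'):
    p,d=grab(n,n+'12.png');c=carton(n,p,d);print(c,c and bay(c[0]))
    W=cloud(n,d);B=np.stack([(W[...,:2]-O)@X,(W[...,:2]-O)@Y,W[...,2]],-1)
    hsv=cv2.cvtColor(p,cv2.COLOR_RGB2HSV)
    m=(hsv[...,1]>90)&(hsv[...,0]<25)&(B[...,2]>.045)&(B[...,0]>-.05)&(B[...,0]<.2)&(abs(B[...,1])<.07)
    q=W[m];print(bay(np.median(q,0)),cv2.minAreaRect((q[:,:2]*1000).astype(np.float32)),'lead',np.percentile(B[m][:,0],[0,1,99,100]),'z',np.percentile(q[:,2],[5,50,95]))
    for t in('carton','bay_stop','oil_filter','spring','grease_tin'):
        for r in nets.landmark_of(n,t)[:1]:print(n,t,np.round(r['at'],3),bay(r['at']),round(r['score'],2))
    cv2.imwrite('pics/c12%s.png'%n,cv2.resize(cv2.cvtColor(p[110:310,160:460],cv2.COLOR_RGB2BGR),None,fx=2.6,fy=2.6))
```

```text
15.45 [ 0.5554 -0.1533  0.1721] bay [-0.2337  0.0198] jaw 7.07 F [0.5 0.9 0.5] w 0.37183322269192737 q [-0.4  -0.02  1.79 -0.    1.37 -0.52]
(array([  0.534,   0.167, 133.692,  99.821,  97.415]), 2184, np.float64(0.05008667651245464)) [ 0.0867 -0.0002]
[0.087  0.0107] ((535.0841064453125, 165.49127197265625), (98.19210815429688, 127.35848236083984), 7.359646797180176) lead [0.02135611 0.02304698 0.14696066 0.14872363] z [0.04669703 0.05005235 0.05339214]
top carton [ 0.403  0.36  -0.   ] [0.2954 0.1045] 0.75
top oil_filter [0.404 0.363 0.002] [0.2976 0.1033] 0.94
top spring [ 0.753  0.192 -0.   ] [ 0.0831 -0.2208] 0.97
top grease_tin [0.61  0.396 0.002] [ 0.3041 -0.1046] 0.61
(array([  0.539,   0.163, 134.428, 106.115,  97.01 ]), 1524, np.float64(0.048988199650421456)) [ 0.0821 -0.0046]
[0.0786 0.0132] ((537.0330810546875, 149.63873291015625), (103.2002944946289, 162.25369262695312), 5.2183356285095215) lead [-0.01001831  0.01714796  0.14605751  0.14874846] z [0.04675777 0.04900731 0.0509523 ]
side carton [0.536 0.169 0.   ] [ 0.088  -0.0028] 0.62
side oil_filter [0.403 0.36  0.004] [0.2946 0.1046] 0.97
side grease_tin [ 0.616  0.399 -0.003] [ 0.3058 -0.1115] 0.57
```

View pics/c12top.png

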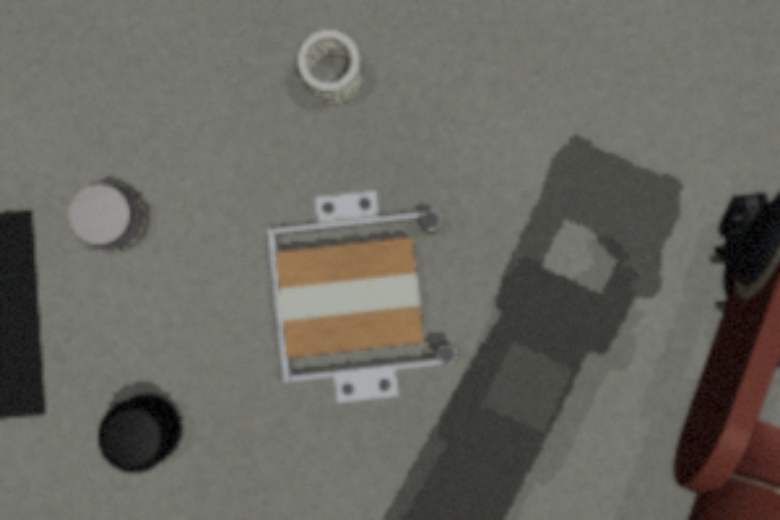

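View pics/c12side.png

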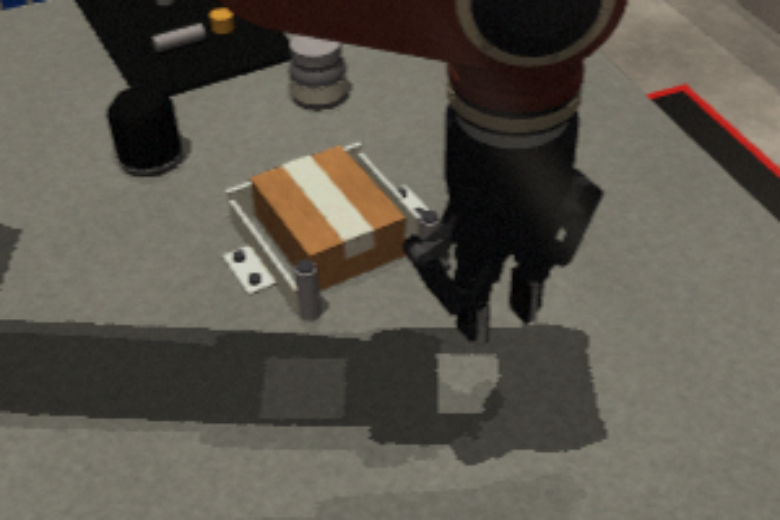

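The carton lies flat and square against the stop. Its leading edge meets the white plate at about x = 280 px in the top crop. The fingers are clear, and the filter, spring and tin stand where they were.

```bash
python3 -c "
from h import *
print(np.abs(state()['joint_vel']).max()); print(workorder.job_done())"
```

```text
0.0028661467838162332
the job is handed in; nothing more can be done
None
```

The carton is home against the bay's back stop, and I handed the job in at about 16 s of the 72 s allowed; handing in gives no verdict.

**What I did:** I pushed the carton's long side with both fingers, which squared it to the bay and moved it about 40 mm onto the centre line. I then pushed its end straight through the gap between the posts. Partway I stopped, closed the fingers further and re-centred, because the finger knuckles were too wide to pass the posts safely. At the stop the tool quit advancing while the force rose from about 5 N to 12 N. I then backed straight out and lifted clear.

**Last checks:**

| Check | Result | Required |
|---|---|---|
| Carton x in bay | about 0.085 m (top camera read 0.087, side camera 0.082) | 0.077 to 0.090 m |
| Carton y in bay | 0.000 m (top), -0.005 m (side, view partly mixed with post and wall points) | -0.03 to 0.03 m |
| Squareness to bay | within about 0.5° | below 7° |
| Carton top height | 50 mm, so flat on the bench | flat |
| Contact force after backing out | about 1 N, which is the sensor's resting noise | robot touching nothing |

**Disagreements:**
- **False carton report:** the network once reported the carton in the top view at the oil filter's position. The picture and depth data showed that was wrong.
- **Bystanders:** the networks' positions for the filter, spring and tin match the start to within about 7 mm, close to their error. The spring was last reported only from the top view.
- **Back stop:** in the final check the networks did not report it. I relied on the contact force and the earlier measurement.

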